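# Load the wheel nuts into the bench tumbler and set its speed

### The arm

A 6-joint arm with a two-finger parallel gripper is mounted at the origin on the work surface. World frame = base frame: x ahead of the robot, y to its left, z up, the work surface at z = 0. Lengths are in m, angles in degrees, forces in N, time in s.
With the tool pointing down it reaches from about 0.25 to 0.725 m from the base axis. Payload 9.7 kg.
Tool frame: the origin (TCP) lies midway between the tips of the shut fingers; the grasp point (between the pads) lies bot.hold_point_z behind it (bot.hold_point_z is the distance from the TCP to the grasp point, in m); z points along the fingers, y is the line along which they close (so a half turn about z gives the same grasp; the last joint's range is limited). The gripper opens to 85 mm and grips with 20 to 120 N. Pads are 22 mm wide; open, the fingers measure 114 mm over their backs; the gripper's body (76 mm by 85 mm) begins 54 mm behind the grasp point. The pads swing forward as they close: fully open they stand 13 mm farther back than shut.
Start: joints at [-75.63, 4.979, 10.078, 95.1, 0, 90], TCP at [0.136, -0.533, 0.231] pointing down, gripper open.
Joint ranges: [-179.16, 179.16], [-48.56, 103.87], [-65.8, 70.77], [-126.05, 130.52], [-82.76, 87.17], [-180, 180]. Speed limits (degrees/s): [127.2, 127.2, 147.25, 180, 180, 180].

### API

Orientations are given as [roll, pitch, yaw] about the fixed x, y, z axes, in that order (R = Rz(yaw) Ry(pitch) Rx(roll)).
In Python, from workcell import bot, camera, camera_model, ticket gives the robot as it stands.
- The arm moves only by the tool send_rows, never from a script. Its argument "targets" is text: rows parted by semicolons, each of 5 numbers parted by spaces: the shift along the tool's x, y, z in mm, then the turn about the tool's z in degrees, then the closure in counts, from 0 (fully open) to 255 (shut). A call has 1 to 20 rows; each row is the pose to reach, as a shift and turn from the pose commanded when the call began, along the tool's axes at that moment; what a row does not reach only later rows make up. A row lasts 1/8 s, in which the tool goes at most 62.5 mm and 10.7 degrees, less where a joint would pass 70% of its speed; a pose out of reach is approached as far as the arm can. A call with a gripper value outside its range is refused whole. The fingers move at their own pace and stop on an object; "newtons" is the grip in N (left out, the last holds). Time passes only in rows, so rows that repeat a pose let the fingers close. It gives the time, the measured TCP pose, the force, the opening and the grip force at its end, in the units of the state.
- bot.get_obs(): the state, without advancing time (a new reading comes with each control period).
- camera(name): name is "scene" or "top" or "wrist"; returns the picture (384x512x3 uint8, blue, green, red); there is no depth.
- camera_model(name): a dict with "K" (3x3 intrinsics, pixels), "pose" (4x4, takes a point from camera to world coordinates); the wrist camera has in their place "T_tool_cam" (4x4, takes a point from camera to tool coordinates, whose origin is the TCP and whose axes are the flange's). Camera axes: x right, y down, z forward; pixel columns grow to the right and rows downward; lengths in m; the calibration is good to about 2 mm. A picture is of the moment at which its call begins: read the wrist's pose just before it. camera_model takes no time and is no camera call.
- ticket.job_done(): hands the job in; it is judged then, once.
The state is a dict: "time": time; "q": joint angles; "qd": joint speeds; "joint_efforts": joint torques, N m; "ee_pos": TCP position; "tcp_rot": TCP orientation; "wrist_force": force on the tool from outside, world axes, zero at the start; "torque": the same for the moment, N m; "opening": finger opening in m; "grasp_force": force on a finger pad.
Only numpy, scipy, OpenCV 4.12 (cv2) and the standard library are available. Lean on these libraries where they do the work, as an engineer would, in place of code of your own. Each camera call takes 0.05 s, during which the arm holds its last target. There are 200 camera calls.

### The job

Load the bench tumbler: tip its loading bin out to the stop, pour all four wheel nuts from the aluminium tray into it, then turn the speed dial to position 4, the fourth click from off, so that it rests in the click. Leave the bin tipped out, set the empty tray upright on the bench, and leave the other things on the bench where they are.

Things in the scene. Friction and masses are not known exactly. Their poses are not given: they have to be found in the camera images.
- bin (a joint): tilt of the tumbler's loading bin, rad: 0 = shut (front plate upright, flush with the machine), 0.6 = tipped out to its stop. It turns about a level hinge at its bottom front edge; the top comes out towards the robot. It starts shut or a little ajar; stiff hinge, no spring: it stays where it is left; about 5 N at the tab moves it
- bin_hinge (a point): middle of the bin's hinge line, at the bottom of its steel front plate, 20 mm above the bench. Axes turn with the bin; shut, x points into the machine (away from the robot), y along the hinge, z up the front plate
- bin_tab (a point): where to pinch the bin's pull tab: an upright black fin standing straight out of the front plate, 60 mm long (out from the plate), 14 mm thick (along the hinge), 32 mm high. The point is at its mid height, 42 mm out: in bin_hinge axes at x = -42, z = 95 mm; shut, it is 115 mm above the bench
- bin_in (a point): centre of the bin's inner floor; axes as bin_hinge, from which it is x 45, z 4 mm. The bin is an open-topped steel box 90 mm deep (x), 170 wide (y), walls 4 mm, 115 high in front and 77 at the back (z). Shut, the machine's roof covers it. Tipped out, its mouth lies in front of the machine: 62 mm wide from its front lip (117 mm above the bench) to the machine's front face
- tumbler: the grey bench tumbler, bolted down; origin on the bench under the middle of its front face, x back into it, y to the robot's left, z up. 300 mm deep, 360 wide, 150 high; at the rear of its top a black bowl (176 mm across, 70 high, at x = 200, y = 40 mm). The bin is in the front at y = 85, the dial on top at x = 65, y = -100 mm
- dial_grip (a point): on the speed dial's vertical axis, half-way up its grip, 181 mm above the bench; x along the grip to its pointer end, z up. The dial is a black disc 60 mm across carrying an upright grip bar 52 mm long, 14 mm thick, 162 to 196 mm above the bench, centred, with a white line at its pointer end. Let go between clicks, it snaps to the nearest; about 0.1 N m takes it over a click
- dial (a joint): angle of the speed dial, rad, growing clockwise seen from above: clicks every 30 degrees (0.5236), position 0 (off) at 0 to 5 at 2.618; it starts in position 0, 1 or 2. White marks round it: a dot for 0, lines growing longer from 1 to 5. In the tumbler's axes the pointer is 75 degrees from x towards y at 0, and 45 degrees from x towards -y at 4
- tray_center (a point): centre of the parts tray, half-way up (22 mm above its underside): plain aluminium, 130 mm long (x), 48 mm wide (y), walls 44 mm high and 3 mm thick along both sides and across the back end (-x). The end at +x, the nose, is open: pieces leave there when the nose is tipped down. It can be gripped across its two side walls. About 0.2 kg; four nuts stand in it in a row
- nut0_center (a point): middle (half-way up) of a plain steel domed wheel nut, hexagonal, 21 mm across flats, 31 mm high, 50 g; z is its own axis, dome up. The nuts slide on the tray at a slope of about 25 to 36 degrees
- nut1_center (a point): the same for another of the four wheel nuts
- nut2_center (a point): the same for another of the four wheel nuts
- nut3_center (a point): the same for another of the four wheel nuts
- spray: bystander: white and grey spray can, 58 mm across, 190 mm high; origin under its centre
- jar: bystander: closed glass jar, 70 mm across, 90 mm high; origin under its centre
- tape: bystander: cardboard-coloured roll of tape lying flat, 90 mm across, 24 mm high; origin under its centre
- wrench: bystander: steel spanner lying flat, 190 mm long along its x, 38 mm wide, 8 mm high; origin under its middle
- driver: bystander: black-handled screwdriver lying flat, 200 mm long along its x, 26 mm thick; origin under its middle
- padd: bystander: round grey polishing pad lying flat, 120 mm across, 26 mm high; origin under its centre
- tray: the same tray: origin under its centre, on its underside; x points to the open nose
Mind the look-alikes: they are no part of the job. What is shaped like the tray but green or orange is not meant.

How it is judged:
By the outcome, as a careful person would: the job done as asked, in the order asked, and still so for the second after the job is handed in, with the robot touching nothing.
It also fails if it takes over 72 s, if anything falls off the work surface, if the arm or the gripper's body presses on something with over 40 N, if the wrist force passes 120 N, or if a joint passes its speed limit or range.

## Working session

There is one attempt and no reset: what is moved stays moved. The work goes in short steps, Python scripts to look and compute and a tool call to move; the robot and the scene stay as the last step left them, time stands still between calls to the robot, and variables do not carry over. Pictures are saved under pics/ and viewed, at most 10 in all, crops included, and the job is handed in when it is done.

Besides the shell and the picture viewer there is one more tool, called after ">>>" by a JSON object that holds its "fn" and its "kwargs". send_rows: Moves the arm, as the interface text tells. Its arguments: {"type":"object","properties":{"targets":{"type":"string"},"newtons":{"type":"number"}},"required":["targets"]}

```bash
ls; mkdir -p pics; python3 - <<'E'
from workcell import bot,camera,camera_model
import cv2,numpy as np
print(bot.hold_point_z, bot.get_obs())
for n in("scene","top"):
    im=camera(n); cv2.imwrite(f"pics/{n}0.png",im); m=camera_model(n); print(n,np.round(m["K"],1).tolist(),np.round(m["pose"],3).tolist())
print(camera_model("wrist"))
a=cv2.imread("pics/top0.png"); cv2.imwrite("pics/top0b.png",cv2.resize(a,(800,600)))
a=cv2.imread("pics/scene0.png"); cv2.imwrite("pics/scene0b.png",cv2.resize(a,(800,600)))
E
```

```text
pics
0.0187 {'time': 0.0, 'q': array([-7.56329926e+01,  5.01224468e+00,  1.00321256e+01,  9.50990244e+01,
        3.34910294e-04,  8.99973536e+01]), 'qd': array([-0.03788396,  0.07372692,  0.0152964 ,  0.06025231, -0.03703958,
        0.01401835]), 'joint_efforts': array([ 5.48508524e-04, -5.20386350e+01,  4.64806044e+01,  1.62519672e-02,
       -5.11422354e-05,  4.96553992e-05]), 'ee_pos': array([ 0.13641518, -0.5325683 ,  0.23055123]), 'tcp_rot': array([-1.79920857e+02, -3.38565469e-04,  1.43696533e+01]), 'wrist_force': array([-0.72845494,  0.05103331,  0.15727046]), 'torque': array([0.02766593, 0.03697414, 0.00019778]), 'grasp_force': 0.0, 'opening': 0.0853940322121507}
scene [[468.4, 0.0, 253.0], [0.0, 468.4, 194.1], [0.0, 0.0, 1.0]] [[-0.82, 0.473, -0.323, 0.918], [0.573, 0.693, -0.438, 0.632], [0.016, -0.544, -0.839, 1.287], [0.0, 0.0, 0.0, 1.0]]
top [[497.3, 0.0, 252.7], [0.0, 497.3, 186.4], [0.0, 0.0, 1.0]] [[-0.007, -0.998, 0.066, 0.371], [-1.0, 0.007, 0.01, -0.008], [-0.011, -0.066, -0.998, 1.572], [0.0, 0.0, 0.0, 1.0]]
{'K': array([[306.40748265,   0.        , 260.32464439],
       [  0.        , 306.40748265, 190.571279  ],
       [  0.        ,   0.        ,   1.        ]]), 'T_tool_cam': array([[ 1.02273188e-03, -9.45474979e-01, -3.25693134e-01,
         8.38706977e-02],
       [ 9.99999307e-01,  1.15670692e-03, -2.17708868e-04,
        -6.67641708e-04],
       [ 5.82569791e-04, -3.25692686e-01,  9.45475507e-01,
        -1.42671994e-01],
       [ 0.00000000e+00,  0.00000000e+00,  0.00000000e+00,
         1.00000000e+00]])}
```

View pics/top0b.png

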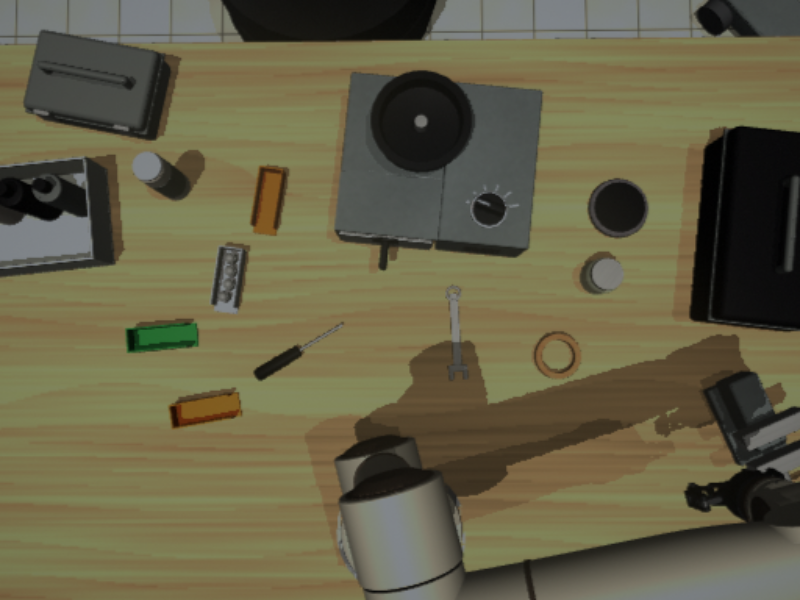

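View pics/scene0b.png

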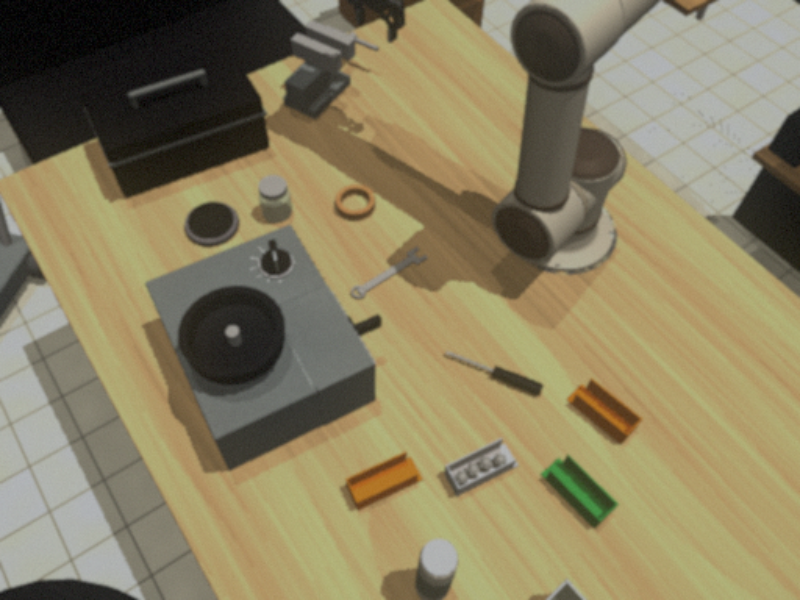

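Candidates (top picture, 800 px scale): plain aluminium tray with four nuts at (230,278); green (162,337); orange (269,200) and (206,408). The aluminium one with nuts fits. The tumbler is at (440,160), the tab at (384,253) and the dial at (489,208). I'll confirm in one enlarged crop.

```bash
cat > h.py <<'E'
import numpy as np,cv2
from workcell import bot,camera,camera_model
from scipy.spatial.transform import Rotation as R
def tool():
    o=bot.get_obs();T=np.eye(4);T[:3,:3]=R.from_euler('xyz',o["tcp_rot"],degrees=True).as_matrix();T[:3,3]=o["ee_pos"];return T
def ray(name,uv,z,T=None):
    m=camera_model(name);P=m["pose"] if "pose" in m else (tool() if T is None else T)@m["T_tool_cam"]
    d=P[:3,:3]@np.linalg.inv(m["K"])@np.array([uv[0],uv[1],1.]);c=P[:3,3];return c+d*(z-c[2])/d[2]
def proj(name,p,T=None):
    m=camera_model(name);P=m["pose"] if "pose" in m else (tool() if T is None else T)@m["T_tool_cam"]
    q=m["K"]@(np.linalg.inv(P)@np.append(p,1.))[:3];return q[:2]/q[2]
E
python3 - <<'E'
import cv2,numpy as np
a=cv2.imread("pics/top0.png"); s=cv2.imread("pics/scene0.png")
c=lambda im,u,v,w,h,W,H:cv2.resize(im[v:v+h,u:u+w],(W,H),interpolation=cv2.INTER_CUBIC)
L=np.vstack([c(a,125,145,40,60,400,600)]); 
Rr=np.vstack([c(a,208,130,140,105//1,400,300),c(s,270,270,80,60,400,300)])
cv2.imwrite("pics/c1.png",np.hstack([L,Rr]))
E
```

```text
(no output)
```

View pics/c1.png

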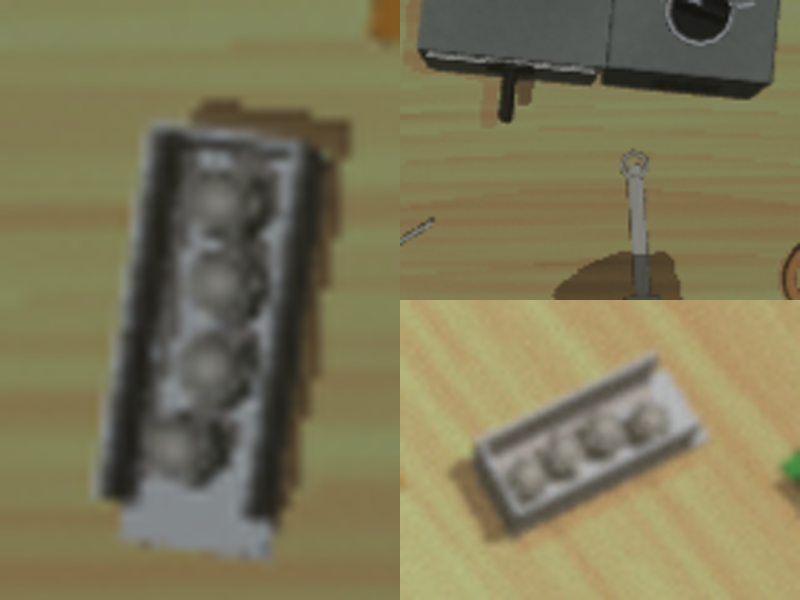

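The aluminium tray is confirmed. Its back wall is far from the robot (crop top), the nose is at the crop bottom and points towards the robot, and the nuts sit from mid-tray to the back.

```bash
python3 - <<'E'
from h import *
s=1.5625
P=lambda u,v,z:ray("top",(u/s,v/s),z)
np.set_printoptions(precision=4,suppress=True)
c={k:P(*p,.15) for k,p in dict(bl=(351,73),br=(542,91),fr=(530,249)).items()}
t=lambda u,v:((208+(u-400)/2.857),(130+v/2.857))
for k,p in c.items():print(k,p)
print("roof fr2",ray("top",t(605,70),.15),ray("top",t(770,82),.15), "platetop",ray("top",t(425,52),.135),ray("top",t(595,72),.135))
print("bottom front right",ray("top",t(755,97),0))
print("tab tip",ray("top",t(504,120),.131),"tab root",ray("top",t(512,72),.131))
print("dial",P(489,208,.18), "pointer pic",P(475,203,.196),P(500,209,.196))
n1,n2=ray("top",(137,198.5),.003),ray("top",(152,200.5),.003);b1,b2=ray("top",(140.2,157.5),.044),ray("top",(155.8,159),.044)
print("tray",n1,n2,b1,b2); d=(n1+n2-b1-b2)/2;print("centre",(n1+n2+b1+b2)/4,"len",np.linalg.norm(d[:2]),"yaw",np.degrees(np.arctan2(d[1],d[0])))
print(c['br'][:2]-c['bl'][:2],np.degrees(np.arctan2(*(c['bl']-c['br'])[[0,1]])))
for n,u,v in(("spray",148,165),):print(n,P(u,v,.19))
print("wrench",P(455,290,0),P(458,375,0),"driver",P(343,323,.01),P(260,375,.013),"orange",P(268,200,0))
E
```

```text
bl [0.8739 0.0867 0.15  ]
br [ 0.8359 -0.2691  0.15  ]
fr [ 0.5402 -0.2414  0.15  ]
roof fr2 [ 0.5556 -0.071   0.15  ] [ 0.5422 -0.2366  0.15  ] platetop [0.5775 0.1116 0.135 ] [ 0.5556 -0.0615  0.135 ]
bottom front right [ 0.5436 -0.2438  0.    ]
tab tip [0.5077 0.0315 0.131 ] tab root [0.5568 0.0231 0.131 ]
dial [ 0.6117 -0.1639  0.18  ] pointer pic [ 0.6181 -0.1373  0.196 ] [ 0.6069 -0.1817  0.196 ]
tray [0.4383 0.3755 0.003 ] [0.4316 0.3279 0.003 ] [0.5636 0.3566 0.044 ] [0.5585 0.3082 0.044 ]
centre [0.498  0.342  0.0235] len 0.127577228627196 yaw 171.30782237084907
[-0.038  -0.3558] 6.0929320445631525
spray [0.6937 0.4519 0.19  ]
wrench [ 0.4758 -0.1129  0.    ] [ 0.3044 -0.1169  0.    ] driver [0.4103 0.1136 0.01  ] [0.3074 0.2798 0.013 ] orange [0.6633 0.2675 0.    ]
```

```bash
cat >> h.py <<'E'
def delta(p,yaw):
    "tool-axis shift (mm) and turn to TCP position p with tool yaw; commanded ~ measured"
    T=tool();d=T[:3,:3].T@(np.array(p)-T[:3,3])*1000
    y=bot.get_obs()["tcp_rot"][2]; return np.round(d,1),round(-(yaw-y),1)
YT=-6.1; X=np.array([np.cos(np.radians(YT)),np.sin(np.radians(YT)),0]);Y=np.array([-X[1],X[0],0])
O=np.array([.559,-.062,0])
def W(x,y,z): return O+X*x/1e3+Y*y/1e3+[0,0,z/1e3]
E
python3 -c "
from h import *
print(W(-42,85,115),delta(W(-42,85,200),-6.1))"
```

```text
[0.52627025 0.02698182 0.115     ] (array([ 516.5, -445.3,   31.2]), np.float64(20.5))
```

>>> {"fn": "send_rows", "kwargs": {"targets": "258 -222 15 10 0; 516 -445 31 20 0; 516 -445 31 20 0; 516 -445 31 20 0; 516 -445 31 20 0; 516 -445 31 20 0; 516 -445 31 20 0; 516 -445 31 20 0; 516 -445 31 20 0; 516 -445 31 20 0; 516 -445 31 20 0; 516 -445 31 20 0; 516 -445 31 20 0; 516 -445 31 20 0; 516 -445 31 20 0"}}

```text
time: 1.98
ee_pos: [0.5238, -0.0137, 0.2007]
tcp_rot: [-178.3, 0.0, -2.4]
wrist_force: [-0.4, -0.5, -0.2]
opening: 0.0851
grasp_force: 0.0
```

```bash
python3 - <<'E'
from h import *
T=tool();o=bot.get_obs();print(o["time"],o["ee_pos"],o["tcp_rot"],np.round(o["q"],1)); np.save("T1.npy",T)
im=camera("wrist")
for p in [(-60,85,131),(-60,78,131),(-60,92,131),(0,85,131),(0,0,150),(0,180,150)]:
    u=proj("wrist",W(*p),T);print(p,u.round(1))
    cv2.circle(im,tuple(int(x) for x in np.clip(u,-999,999)),3,(0,0,255),1)
cv2.imwrite("pics/w1.png",cv2.resize(im,(800,600)))
E
```

```text
1.975 [ 0.52383669 -0.0136916   0.20073495] [-1.78310215e+02  1.31579305e-02 -2.36031766e+00] [ -2.4   0.9   2.4  91.5   1.7 179.9]
(-60, 85, 131) [209.1 224.1]
(-60, 78, 131) [218.2 224.8]
(-60, 92, 131) [200.  223.4]
(0, 85, 131) [210.1 146.7]
(0, 0, 150) [336.6 161.8]
(0, 180, 150) [ 58.1 141.7]
```

View pics/w1.png

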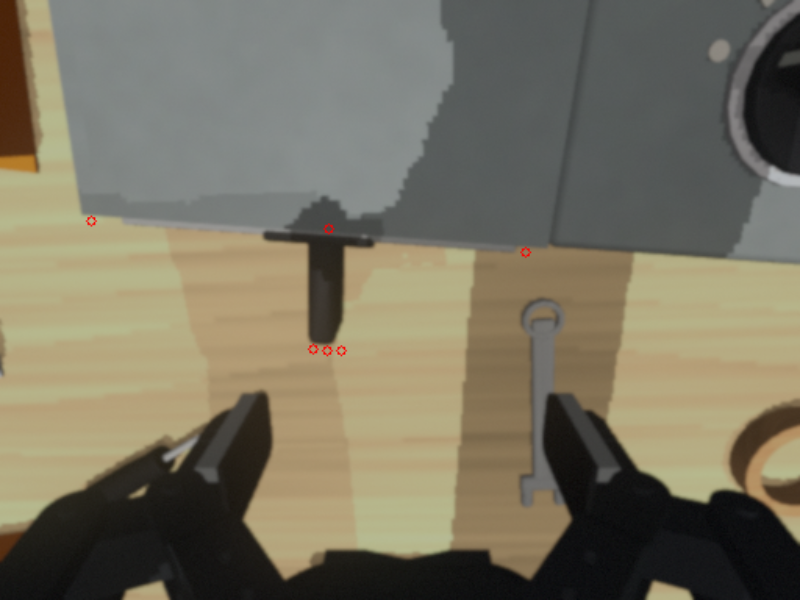

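The tab tip is at (325,343), about 3 mm farther out than predicted, and the bin is shut. Joint 6 hit its limit, so I'll use the half-turned wrist (yaw 174).

```bash
sed -i 's/^O=.*/O=np.array([.562,-.061,0])/' h.py; python3 -c "
from h import *
print(W(-42,85,115),delta(W(-42,85,200),173.9))"
```

```text
[0.52927025 0.02798182 0.115     ] (array([  3.6, -41.7,   1.9]), np.float64(-176.3))
```

>>> {"fn": "send_rows", "kwargs": {"targets": "3 -42 0 -11 0; 3 -42 0 -22 0; 3 -42 0 -33 0; 3 -42 0 -44 0; 3 -42 0 -55 0; 3 -42 0 -66 0; 3 -42 0 -77 0; 3 -42 0 -88 0; 3 -42 0 -99 0; 3 -42 0 -110 0; 3 -42 0 -121 0; 3 -42 0 -132 0; 3 -42 0 -143 0; 3 -42 0 -154 0; 3 -42 0 -165 0; 3 -42 0 -176 0; 3 -42 0 -176 0; 3 -42 0 -176 0; 3 -42 0 -176 0"}}

```text
time: 4.4
ee_pos: [0.5289, 0.0286, 0.2017]
tcp_rot: [178.3, -0.2, 173.6]
wrist_force: [-0.5, -0.5, 0.3]
opening: 0.0856
grasp_force: 0.0
```

```bash
python3 -c "
from h import *
o=bot.get_obs();print(o['tcp_rot'],np.round(o['q'],1),delta(W(-42,85,96),173.9))"
```

```text
[ 1.78310422e+02 -1.52178467e-01  1.73593058e+02] [ 2.2  1.5  3.2 91.5  1.7  8.6] (array([ -0.7,  -3.7, 105.6]), np.float64(-0.3))
```

>>> {"fn": "send_rows", "kwargs": {"newtons": 60, "targets": "0 -3 50 0 0; -1 -4 100 0 0; -1 -4 105 0 0; -1 -4 105 0 0; -1 -4 105 0 255; -1 -4 105 0 255; -1 -4 105 0 255; -1 -4 105 0 255; -1 -4 105 0 255; -1 -4 105 0 255; -1 -4 105 0 255"}}

```text
time: 5.78
ee_pos: [0.5301, 0.0303, 0.0973]
tcp_rot: [178.1, -0.1, 173.8]
wrist_force: [0.1, 18.4, 4.2]
opening: 0.0132
grasp_force: 59.0
```

>>> {"fn": "send_rows", "kwargs": {"targets": "5 1.5 2 0 255; 10 1.5 5 0 255; 14 1.5 7 0 255; 20 1.5 12 0 255; 26 1.5 17 0 255; 32 1.5 22 0 255; 37 1.5 28 0 255; 42 1.5 34 0 255; 46 1.5 40 0 255; 49 1.5 45 0 255; 49 1.5 45 0 255; 49 1.5 45 0 255"}}

```text
time: 7.28
ee_pos: [0.4829, 0.0356, 0.0548]
tcp_rot: [178.4, 0.2, 173.7]
wrist_force: [-1.8, 0.2, 20.4]
opening: 0.0134
grasp_force: 65.6
```

```bash
python3 -c "
from h import *
o=bot.get_obs();print(o['tcp_rot'],np.round(o['q'],1),delta(W(-88,85,56),173.9))"
```

```text
[1.78360745e+02 1.57069415e-01 1.73710285e+02] [  3.3  -4.1 -18.7  75.1   1.6   9.6] (array([-0.9, -2.6, -1.3]), np.float64(-0.2))
```

>>> {"fn": "send_rows", "kwargs": {"targets": "0 0 -3 0 255; 0 0 -3 0 60; 0 0 -3 0 0; 0 0 -3 0 0; 0 0 -3 0 0; 0 0 -3 0 0; 0 0 -60 0 0; 0 0 -120 0 0; 0 0 -145 0 0; -10 100 -150 2 0; -17 200 -150 2 0; -15 300 -150 2 0; -15 300 -150 2 0; -15 300 -150 2 0; -15 300 -150 2 0; -15 300 -150 2 0; -15 300 -150 2 0; -15 300 -150 2 0"}}

```text
time: 9.52
ee_pos: [0.529, 0.327, 0.2109]
tcp_rot: [178.3, -0.2, 171.6]
wrist_force: [0.2, 0.6, -0.2]
opening: 0.0855
grasp_force: 0.0
```

```bash
python3 - <<'E'
from h import *
T=tool();o=bot.get_obs();print(o["time"],o["ee_pos"],o["tcp_rot"],np.round(o["q"],1)); np.save("T2.npy",T)
im=camera("wrist"); s=camera("scene")
m=s[100:250,60:260]
cv2.imwrite("pics/w2.png",np.vstack([cv2.resize(im,(533,400)),cv2.resize(m,(267,200)).repeat(1,0) if 0 else np.hstack([cv2.resize(m,(267,200)),np.zeros((200,266,3),np.uint8)])]))
E
```

```text
9.525 [0.52896054 0.32696005 0.21090127] [178.2969154   -0.19475969 171.63474324] [31.1 13.7 17.7 93.   1.4 39.4]
```

View pics/w2.png

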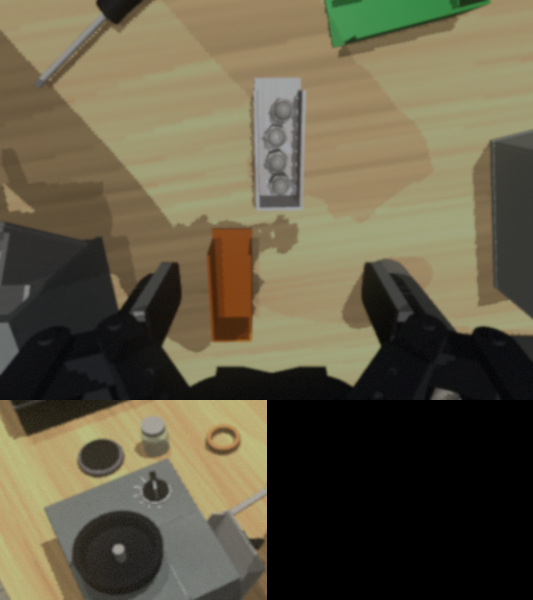

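The tray nose is at (256-300,79), its back end at (256-302,209), and the nuts are inside. The bin is out.

```bash
python3 - <<'E'
from h import *
np.set_printoptions(precision=4,suppress=True)
T=np.load("T2.npy");k=512/533
r=lambda u,v,z:ray("wrist",(u*k,v*k),z,T)
a,b,c,d=r(256,78,.003),r(300,79,.003),r(256,209,.044),r(302,209,.044)
print(a,b,c,d);D=(a+b-c-d)/2;C=(a+b+c+d)/4;print(C,np.linalg.norm(D[:2]),np.linalg.norm((a-b)[:2]),np.linalg.norm((c-d)[:2]),"yaw",np.degrees(np.arctan2(D[1],D[0])))
y=np.degrees(np.arctan2(D[1],D[0]));C[2]=.033-.0187
print(delta(C+[0,0,.1],y),delta(C,y))
E
```

```text
[0.4335 0.3324 0.003 ] [0.441  0.3772 0.003 ] [0.5604 0.3125 0.044 ] [0.5679 0.3598 0.044 ]
[0.5007 0.3455 0.0235] 0.1282832870882087 0.04543186047484925 0.047896515374955276 yaw 171.61975682687208
(array([30.3, 11.1, 97. ]), np.float64(0.0)) (array([ 29.9,   8.1, 197. ]), np.float64(0.0))
```

>>> {"fn": "send_rows", "kwargs": {"newtons": 80, "targets": "30 10 60 0 0; 30 9 120 0 0; 30 8 170 0 0; 30 7 197 0 0; 30 7 199 0 0; 30 7 199 0 0; 30 7 199 0 255; 30 7 199 0 255; 30 7 199 0 255; 30 7 199 0 255; 30 7 199 0 255; 30 7 199 0 255; 30 7 199 0 255; 30 7 197 0 255; 30 7 185 0 255; 30 7 170 0 255"}}

```text
time: 11.62
ee_pos: [0.4999, 0.3441, 0.0413]
tcp_rot: [178.4, -0.3, 171.7]
wrist_force: [1.0, -0.1, -1.8]
opening: 0.0468
grasp_force: 82.4
```

```bash
python3 - <<'E'
from h import *
# tray underside ~ TCP height relation: lifted; target: tray centre at tumbler x=+9 (overhang 56), y=85
z=lambda under:1000*0.012+under
for p in [(9,85,z(190)),(9,85,z(151))]: print(delta(W(*p),173.9))
o=bot.get_obs();print(o['ee_pos'],W(9,85,0))
E
```

```text
(array([-124.9, -301.8, -170. ]), np.float64(-2.2))
(array([-125. , -302.9, -131. ]), np.float64(-2.2))
[0.49988742 0.34405876 0.04134264] [0.57998149 0.02256235 0.        ]
```

>>> {"fn": "send_rows", "kwargs": {"targets": "0 0 -20 0 255; 0 0 -50 0 255; 0 0 -85 0 255; 0 0 -120 0 255; -2 -5 -150 0 255; -8 -20 -168 0 255; -18 -43 -170 0 255; -30 -71 -170 -1 255; -42 -101 -170 -1 255; -54 -131 -170 -1 255; -66 -161 -170 -2 255; -79 -191 -170 -2 255; -91 -221 -170 -2 255; -103 -251 -170 -2 255; -114 -276 -170 -2 255; -121 -292 -170 -2 255; -125 -300 -170 -2 255; -125 -302 -170 -2 255; -125 -302 -170 -2 255; -125 -302 -170 -2 255"}}

```text
time: 14.12
ee_pos: [0.5801, 0.0231, 0.2014]
tcp_rot: [178.3, -0.2, 173.8]
wrist_force: [0.2, 0.4, -3.5]
opening: 0.0467
grasp_force: 82.5
```

```bash
python3 - <<'E'
from h import *
T=tool();o=bot.get_obs();print(o["time"],o["ee_pos"],o["tcp_rot"],np.round(o["q"],1)); np.save("T3.npy",T)
im=camera("wrist"); s=camera("scene")
m=s[100:300,60:326]
print(proj("wrist",W(0,0,150),T)*600/512,proj("wrist",W(0,180,150),T)*600/512,proj("wrist",W(-65,85,117),T)*600/512)
cv2.imwrite("pics/w3.png",np.hstack([cv2.resize(im,(500,375)),cv2.resize(m,(300,225)).repeat(1,0) if 0 else np.vstack([cv2.resize(m,(300,225)),np.zeros((150,300,3),np.uint8)])]))
print(delta(W(9,85,12+151),173.9),proj("wrist",W(0,0,150),T)*500/512,proj("wrist",W(0,180,150),T)*500/512,proj("wrist",W(-65,85,117),T)*500/512)
E
```

```text
14.125 [0.58010679 0.0231491  0.20144059] [ 1.78304735e+02 -1.63964239e-01  1.73762368e+02] [ 1.4  8.6 10.7 92.1  1.7  7.7]
[151.85982706 239.46023516] [461.80146796 235.62020668] [298.53535943 118.25939037]
(array([-0. , -1.6, 38.4]), np.float64(-0.1)) [126.54985589 199.55019597] [384.83455663 196.35017223] [248.7794662   98.54949197]
```

View pics/w3.png

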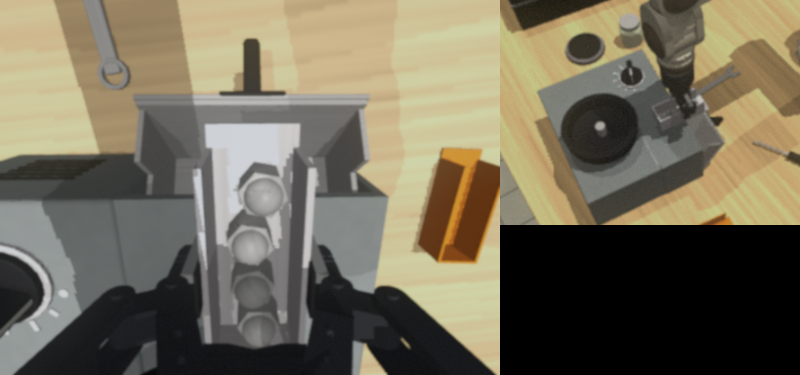

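The tray is held level over the bin mouth at (250,150) with all four nuts in it, nose out over the lip. I'll set it on the roof edge and regrip near the nose.

>>> {"fn": "send_rows", "kwargs": {"targets": "0 -1 12 0 255; 0 -1 24 0 255; 0 -1 33 0 255; 0 -1 38 0 255; 0 -1 39 0 255; 0 -1 39 0 255"}}

```text
time: 14.98
ee_pos: [0.5798, 0.0226, 0.1635]
tcp_rot: [178.3, -0.1, 173.7]
wrist_force: [-4.8, -0.2, 4.4]
opening: 0.047
grasp_force: 83.5
```

>>> {"fn": "send_rows", "kwargs": {"newtons": 30, "targets": "0 0 -1 0 100; 0 0 -1 0 60; 0 0 -2 0 30; 0 0 -2 0 30; 12 0 -2 0 30; 32 0 -2 0 30; 47 0 -2 0 30; 47 0 -2 0 30; 47 0 -2 0 60; 47 0 -2 0 100; 47 0 -2 0 255; 47 0 -2 0 255; 47 0 -2 0 255; 47 0 -2 0 255; 47 0 -2 0 255"}}

```text
time: 16.85
ee_pos: [0.5335, 0.0277, 0.1645]
tcp_rot: [178.3, -0.2, 173.7]
wrist_force: [2.0, -0.8, 0.9]
opening: 0.0476
grasp_force: 33.1
```

```bash
python3 - <<'E'
from h import *
T=tool();o=bot.get_obs();print(o["time"],o["ee_pos"],o["tcp_rot"]); np.save("T3.npy",T)
im=camera("wrist"); s=camera("scene")
m=s[100:300,60:326]
cv2.imwrite("pics/w4.png",np.hstack([cv2.resize(im,(500,375)),np.vstack([cv2.resize(m,(300,225)),np.zeros((150,300,3),np.uint8)])]))
E
```

```text
16.85 [0.53352077 0.0277185  0.1645161 ] [ 1.78310019e+02 -1.53642088e-01  1.73708113e+02]
```

View pics/w4.png

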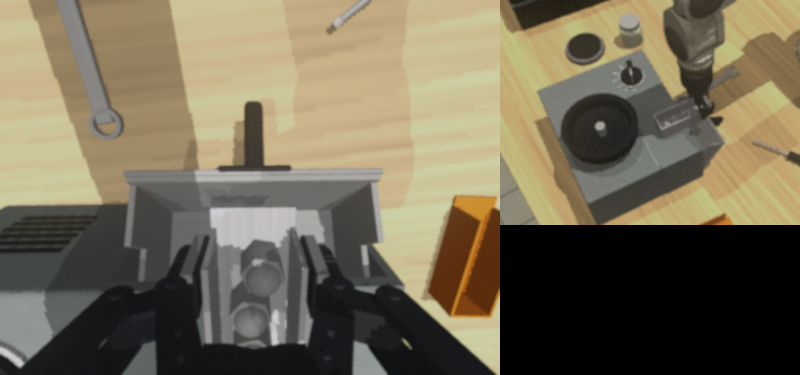

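>>> {"fn": "send_rows", "kwargs": {"targets": "0 0 3 0 255; 1 0 6 0 255; 2 0 9 0 255; 2 0 12 0 255; 2 0 12 0 255"}}

```text
time: 17.58
ee_pos: [0.5298, 0.0283, 0.1538]
tcp_rot: [178.3, -0.3, 173.7]
wrist_force: [-12.5, -1.5, 13.8]
opening: 0.0476
grasp_force: 32.3
```

```bash
python3 - <<'E'
from h import *
T=tool()
im=camera("wrist"); s=camera("scene")
m=s[110:230,140:300]
cv2.imwrite("pics/w5.png",np.hstack([cv2.resize(im,(400,300)),cv2.resize(m,(400,300),interpolation=cv2.INTER_CUBIC)]))
E
```

View pics/w5.png

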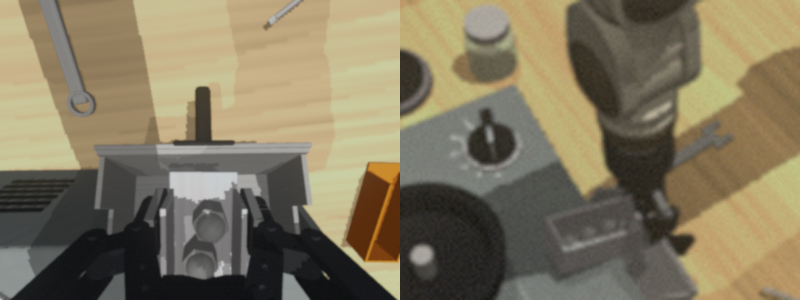

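The tray is tilting about the roof edge (back end raised at (590,230)) with the nuts still in. I'll carry on slowly.

>>> {"fn": "send_rows", "kwargs": {"targets": "1 0 2 0 255; 2 0 4 0 255; 3 0 6 0 255; 3 0 8 0 255; 4 0 10 0 255; 4 0 12 0 255; 5 0 13 0 255; 5 0 14 0 255; 5 0 14 0 255; 5 0 14 0 255; 5 0 14 0 255"}}

```text
time: 19.05
ee_pos: [0.5259, 0.029, 0.1398]
tcp_rot: [178.3, -0.2, 173.7]
wrist_force: [-6.0, -2.1, 11.6]
opening: 0.0477
grasp_force: 35.8
```

```bash
python3 - <<'E'
from h import *
im=camera("wrist"); s=camera("scene")
cv2.imwrite("pics/w6w.png",im);cv2.imwrite("pics/w6s.png",s)
m=s[110:230,140:300]
cv2.imwrite("pics/w6.png",np.hstack([cv2.resize(im,(400,300)),cv2.resize(m,(400,300),interpolation=cv2.INTER_CUBIC)]))
# compare with previous composite
p=cv2.imread("pics/w5.png");q=cv2.imread("pics/w6.png")
d=cv2.absdiff(p,q).max(2)[150:300,160:250];print(d.reshape(15,10,9,10).mean((1,3)).astype(int))
E
```

```text
[[68 76 78 78 68 65 64 60 54]
 [41 51 44 41 40 36 28 28 27]
 [12 90 89 93 95 96 91 70 37]
 [ 9 26 21 24 26 26 33 30 16]
 [10 30  6  3  8  6 15 36  5]
 [52  2  1 17 65 48 10  4 59]
 [ 8  2  5 32 28 17 13  5 14]
 [ 8  5  4 13 11 12  8  7 13]
 [11  7  3 21  4  4 13  9 20]
 [15  9 33 53 29 20  9 12 28]
 [16 12 35 25 23 26  2 15 20]
 [28 12 23 28 21 17 32 16 19]
 [12  6 11 31 27 39 24 13 10]
 [ 1  2  2  2  2  2  2  2  3]
 [ 1  2  2  2  2  2  2  2  2]]
```

>>> {"fn": "send_rows", "kwargs": {"targets": "0 0 1 0 255; 0 0 2 0 255; 0 0 3 0 255; 0 0 3 0 255; 0 0 3 0 255; 0 0 3 0 255; 0 0 3 0 255"}}

```text
time: 20.02
ee_pos: [0.5255, 0.0291, 0.1367]
tcp_rot: [178.4, -0.2, 173.7]
wrist_force: [-7.6, -2.8, 11.5]
opening: 0.0475
grasp_force: 36.8
```

```bash
python3 - <<'E'
from h import *
im=camera("wrist"); s=camera("scene"); t=camera("top")
cv2.imwrite("pics/w7w.png",im)
m=s[110:230,140:300]
cv2.imwrite("pics/w7.png",np.hstack([cv2.resize(im,(400,300)),cv2.resize(m,(400,300),interpolation=cv2.INTER_CUBIC)]))
E
```

```text
(no output)
```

View pics/w7.png

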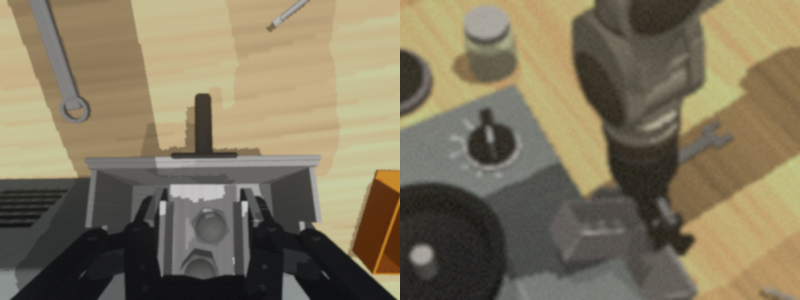

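```bash
python3 - <<'E'
from h import *
def rows(px,pz,h,n,th,T):
    c,s=np.cos(th),np.sin(th)
    x=px-n*c+h*s; z=pz-h*c-n*s   # nose towards -x
    return proj("wrist",W(x,85,z),T)[1]*300/384
for nm,T,obs in(("w4",np.load("T3.npy"),166),("now",tool(),185)):
    tx=(T[:3,3]-O)@X*1000; tz=T[2,3]*1000
    print(nm,tx,tz,obs)
    for up in(18,24):
        h=14.5+up
        print(up,[(d,round(rows(tx,tz+up,h,18,np.radians(d),T),1), round(150-(tz+up-h*np.cos(np.radians(d)))-(-(tx+h*np.sin(np.radians(d))))*np.tan(np.radians(d)),1)) for d in(0,20,25,30,34,38,42)])
E
```

```text
w4 -37.74556702011378 164.5160955166523 166
18 [(0, np.float64(165.5), np.float64(-0.0)), (20, np.float64(178.4), np.float64(-11.7)), (25, np.float64(182.1), np.float64(-14.3)), (30, np.float64(185.9), np.float64(-16.8)), (34, np.float64(189.0), np.float64(-18.8)), (38, np.float64(192.2), np.float64(-20.8)), (42, np.float64(195.5), np.float64(-22.8))]
24 [(0, np.float64(165.5), np.float64(-0.0)), (20, np.float64(181.1), np.float64(-11.3)), (25, np.float64(185.4), np.float64(-13.6)), (30, np.float64(189.9), np.float64(-15.9)), (34, np.float64(193.6), np.float64(-17.5)), (38, np.float64(197.4), np.float64(-19.1)), (42, np.float64(201.2), np.float64(-20.7))]
now -45.8580958764162 136.70517075039734 185
18 [(0, np.float64(165.5), np.float64(27.8)), (20, np.float64(178.4), np.float64(13.2)), (25, np.float64(182.1), np.float64(9.8)), (30, np.float64(185.9), np.float64(6.3)), (34, np.float64(189.1), np.float64(3.6)), (38, np.float64(192.3), np.float64(0.7)), (42, np.float64(195.6), np.float64(-2.3))]
24 [(0, np.float64(165.5), np.float64(27.8)), (20, np.float64(181.1), np.float64(13.6)), (25, np.float64(185.5), np.float64(10.4)), (30, np.float64(190.0), np.float64(7.3)), (34, np.float64(193.7), np.float64(4.8)), (38, np.float64(197.4), np.float64(2.3)), (42, np.float64(201.2), np.float64(-0.2))]
```

The nuts are still in, and the tilt is only about 27°. I'll lower it further.

>>> {"fn": "send_rows", "kwargs": {"targets": "1 0 1 0 255; 2 0 2.5 0 255; 2 0 4 0 255; 2 0 5 0 255; 2 0 6 0 255; 2 0 6 0 255; 2 0 6 0 255; 2 0 6 0 255"}}

```text
time: 21.18
ee_pos: [0.5242, 0.0296, 0.1306]
tcp_rot: [178.3, -0.1, 173.7]
wrist_force: [-3.5, -1.5, 8.6]
opening: 0.0477
grasp_force: 37.3
```

```bash
cat > chk.py <<'E'
from h import *
import sys
im=camera("wrist");cv2.imwrite(f"pics/{sys.argv[1]}.png",im)
g=cv2.cvtColor(cv2.resize(im,(400,300)),cv2.COLOR_BGR2GRAY)[170:280,170:245]
p=sys.argv[2]
h=cv2.cvtColor(cv2.resize(cv2.imread(f"pics/{p}.png"),(400,300)),cv2.COLOR_BGR2GRAY)[170:280,170:245]
f=lambda a:a[:,:75].reshape(22,5,15,5).mean((1,3)).astype(int)
for a,b in zip(f(h),f(g)):print(" ".join("%3d"%v for v in a)," | "," ".join("%3d"%v for v in b))
E
python3 chk.py w8w w7w
```

```text
102 101 101 101 102 101 101 101 101 101  98 100 101 101 101  |  143 141 120 112 141 158 163 153 132 123 124 124 124 122 122
 89  92  91  91  86  83  85  83  83  84  80  91 100 101 102  |  101 101  94 111 146 164 174 160 141 118  91  90  95 101 102
105 107 107 107 106 101  98  98  98  96  96  92  96 112 115  |   91  95  94 120 139 155 161 154 144 131  80  80  86  93 100
186 193 189 193 191 191 190 194 194 193 181 123 119 151 133  |  103 104 103 105 121 140 144 139 143 134  95  91 102 133 100
187 195 192 196 194 195 194 197 197 196 189 123 118 144  52  |  172 175 131 124  99 116 128 136 144 130 124 115 114 146  53
140 148 166 170 193 189 177 196 189 177 150 120 118 140  43  |  122 118 114 122 102 116 129 139 144 122 113 114 113 140  64
100 121 119 123 142 144 124 131 124 121 121 120 106  92 131  |  113 117 106 109  99 114 132 142 129 110 116 114 112 110 150
 87 121 119 123 120 120 118 126 117 117 121 120  99  69 152  |   84  92 105 116 118 112 138 122 115 115 116 114  99  69 147
 89 122 119 123 120 113 101 113  96  84 104 120 100  68 142  |   84  78  91 102 117 126 113 119 116 115 116 
[... 927 characters left out ...]
 120 108  65  84  |  102 116 105  77  86  92  96  93  86  90 116 115 109  67  74
103 121 118  84  85  84  76  78  86 120 121 121 125  66  81  |  104 116 110  83  92  98 102  98  91  94 114 116 111  67  72
103 121  96  83  70  67  66  73  91 116 121 121 129  67  79  |  106 116 115  93  91  99 103 101  94 106 117 116 112  68  70
103 120 100  80  73  78  78  77  77 106 121 121 112  65  78  |  108 116 118 110  93  94  97  97 105 116 117 116 115  70  69
 98 112 103  77  83  88  87  88  80  99 118 113 111  62  72  |  103 109 114 127  91  87  96  90  76 109 114 109 117  77  63
 24  26  26  33  47  67  81  74  54  42  32  25  26  20  24  |   25  26  28  41  39  61  63  61  45  42  31  24  24  21  22
```

The nuts are sliding now. I'll hold, then ease a little lower.

>>> {"fn": "send_rows", "kwargs": {"targets": "0 0 0 0 255; 0 0 0 0 255; 0 0 0 0 255; 0 0 1 0 255; 0 0 2 0 255; 0 0 3 0 255; 0 0 3 0 255; 0 0 3 0 255; 0 0 3 0 255"}}

```text
time: 22.35
ee_pos: [0.5242, 0.0297, 0.1276]
tcp_rot: [178.3, -0.1, 173.7]
wrist_force: [-4.8, -1.2, 9.8]
opening: 0.0474
grasp_force: 37.9
```

```bash
python3 chk.py w9w w8w
```

```text
143 141 120 112 141 158 163 153 132 123 124 124 124 122 122  |  167 163 136 103 128 141 145 134 124 138 146 145 145 143 143
101 101  94 111 146 164 174 160 141 118  91  90  95 101 102  |  102 101  90 115 144 161 163 152 135 106  97  93  97 101 101
 91  95  94 120 139 155 161 154 144 131  80  80  86  93 100  |   97  98  94 117 151 166 172 157 143 116  79  79  86  94  99
103 104 103 105 121 140 144 139 143 134  95  91 102 133 100  |   91  91 100 124 142 157 161 153 144 128  86  85  91 110  87
172 175 131 124  99 116 128 136 144 130 124 115 114 146  53  |  143 146 112 109 128 144 146 136 140 131 106 107 114 154  52
122 118 114 122 102 116 129 139 144 122 113 114 113 140  64  |  129 121 111 108  94 117 123 131 140 127 109 112 111 140  85
113 117 106 109  99 114 132 142 129 110 116 114 112 110 150  |  113 113 108 116 107 101 120 135 132 110 111 112 111 117 149
 84  92 105 116 118 112 138 122 115 115 116 114  99  69 147  |   92  94  79  99  95 114 136 120 103 111 113 112 104  72 144
 84  78  91 102 117 126 113 119 116 115 116 114  98  68 140  |   84  76  84  94  89 106 108 113 113 112 113 
[... 927 characters left out ...]
 115 109  67  74  |   97 113 101  76  83  89  92  90  83  87 113 112 108  67  71
104 116 110  83  92  98 102  98  91  94 114 116 111  67  72  |  102 113 106  81  89  96  99  97  91  90 111 113 110  68  69
106 116 115  93  91  99 103 101  94 106 117 116 112  68  70  |  105 113 111  87  92 100 105 101  93  97 112 113 110  70  67
108 116 118 110  93  94  97  97 105 116 117 116 115  70  69  |  109 113 115 101  90  96 100  98  97 111 114 113 111  71  66
103 109 114 127  91  87  96  90  76 109 114 109 117  77  63  |  104 106 111 120 100  91  97  98 105 113 111 106 105  69  61
 25  26  28  41  39  61  63  61  45  42  31  24  24  21  22  |   25  24  27  41  47  62  73  65  41  45  31  24  24  22  21
```

```bash
python3 - <<'E'
from h import *
im=cv2.imread("pics/w9w.png"); s=camera("scene")
a=cv2.resize(im[175:365,150:390],(480,380),interpolation=cv2.INTER_CUBIC)
b=cv2.resize(s[160:220,190:260],(320,274),interpolation=cv2.INTER_CUBIC)
o=np.zeros((380,800,3),np.uint8);o[:,:480]=a;o[:274,480:]=b;cv2.imwrite("pics/v10.png",o)
E
```

```text
(no output)
```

View pics/v10.png

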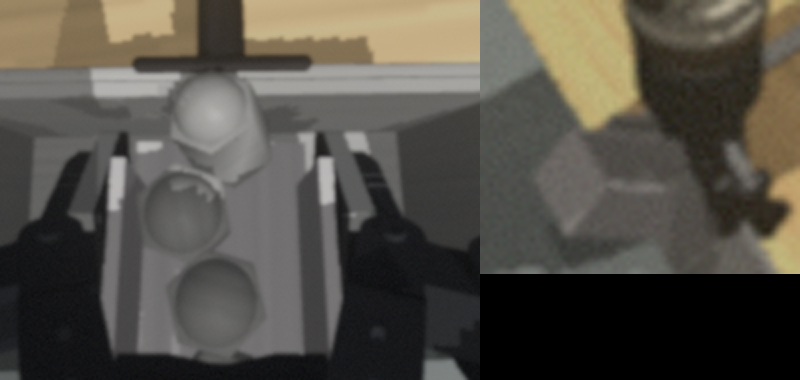

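The front nut, at (210,110), is leaning on the front plate: the nose is too close to the lip. I'll draw the tray back up along its slope to open the gap.

>>> {"fn": "send_rows", "kwargs": {"targets": "-4 0 -3 0 255; -8 0 -6 0 255; -12 0 -8 0 255; -16 0 -11 0 255; -20 0 -14 0 255; -20 0 -14 0 255; -20 0 -14 0 255; -20 0 -14 0 255"}}

```text
time: 23.45
ee_pos: [0.5382, 0.0279, 0.14]
tcp_rot: [178.3, -0.9, 173.7]
wrist_force: [-31.7, 2.8, 15.6]
opening: 0.0475
grasp_force: 38.5
```

```bash
python3 chk.py w10w w9w
```

```text
167 163 136 103 128 141 145 134 124 138 146 145 145 143 143  |  104 129 143 155 122 132 148 150 131 130 143 151 159 132 119
102 101  90 115 144 161 163 152 135 106  97  93  97 101 101  |  106 128 138  99 102 122 143 149 139 125 149 159 153 163 169
 97  98  94 117 151 166 172 157 143 116  79  79  86  94  99  |  116 139 145  91 110 130 151 165 175 149 150 152 130 163 167
 91  91 100 124 142 157 161 153 144 128  86  85  91 110  87  |  114 150 131  98 123 149 163 177 179 148 139 100 101 165 136
143 146 112 109 128 144 146 136 140 131 106 107 114 154  52  |  154 171 141 108 133 159 176 183 169 136 151 107 115 154  56
129 121 111 108  94 117 123 131 140 127 109 112 111 140  85  |  155 165 133 119 147 170 184 179 161 127 140 117 116 144  89
113 113 108 116 107 101 120 135 132 110 111 112 111 117 149  |  118 121 115 131 161 181 183 168 149 111 118 117 116 117 153
 92  94  79  99  95 114 136 120 103 111 113 112 104  72 144  |   96 118 106 111 165 185 174 158 134  93 118 117 107  75 145
 84  76  84  94  89 106 108 113 113 112 113 112  96  68 137  |   88 118 115 115 120 144 151 140 113 101 118 
[... 927 characters left out ...]
 112 108  67  71  |  105 118 119 135 138 139 129 120 119 118 119 117 112  70  74
102 113 106  81  89  96  99  97  91  90 111 113 110  68  69  |  108 118 118 131 139 140 137 133 125 118 119 118 114  71  72
105 113 111  87  92 100 105 101  93  97 112 113 110  70  67  |  107 118 118 133 140 140 138 140 134 118 119 118 115  72  70
109 113 115 101  90  96 100  98  97 111 114 113 111  71  66  |  110 118 118 135 140 141 138 134 120 118 119 118 116  75  69
104 106 111 120 100  91  97  98 105 113 111 106 105  69  61  |  104 110 112 134 140 141 138 131 120 118 116 111 108  70  64
 25  24  27  41  47  62  73  65  41  45  31  24  24  22  21  |   27  28  30  47  72 100 119 105  74  52  34  27  26  22  23
```

>>> {"fn": "send_rows", "kwargs": {"targets": "5 0 0 0 255; 6 0 -4 0 255; 6 0 -8 0 255; 6 0 -12 0 255; 6 0 -12 0 255; 6 0 -12 0 255"}}

```text
time: 24.25
ee_pos: [0.5384, 0.0275, 0.1524]
tcp_rot: [178.3, -0.2, 173.7]
wrist_force: [-0.4, -0.6, -1.9]
opening: 0.0478
grasp_force: 36.5
```

```bash
python3 chk.py w11w w10w
```

```text
104 129 143 155 122 132 148 150 131 130 143 151 159 132 119  |  113 113 138 156 153 130 138 109 110 109 142 154 154 166 154
106 128 138  99 102 122 143 149 139 125 149 159 153 163 169  |  106 106 112 132 124 103 101  96 101 103 109 145 140 162 166
116 139 145  91 110 130 151 165 175 149 150 152 130 163 167  |  105 105  98 107  99  97  93  86  90  97 102 103 105 139 151
114 150 131  98 123 149 163 177 179 148 139 100 101 165 136  |  105 106 105  99 100 105  97  99 102 103 105 106 144 152 127
154 171 141 108 133 159 176 183 169 136 151 107 115 154  56  |  154 158 158 161 159 159 158 158 158 157 136 114 132 157  55
155 165 133 119 147 170 184 179 161 127 140 117 116 144  89  |  127 133 143 160 173 186 184 184 157 148 149 119 117 112  79
118 121 115 131 161 181 183 168 149 111 118 117 116 117 153  |  119 120 117 121 125 158 150 140 120 119 120 119 117  99 155
 96 118 106 111 165 185 174 158 134  93 118 117 107  75 145  |   97 120 117 121 118 119 118 120 120 119 120 119 109  76 150
 88 118 115 115 120 144 151 140 113 101 118 117 100  72 135  |   89 120 118 121 119 119 117 120 121 119 120 
[... 927 characters left out ...]
 117 112  70  74  |  106 120 119 133 141 141 139 131 121 120 121 119 114  72  76
108 118 118 131 139 140 137 133 125 118 119 118 114  71  72  |  107 120 120 134 141 142 140 134 122 120 121 119 116  73  74
107 118 118 133 140 140 138 140 134 118 119 118 115  72  70  |  109 120 120 137 141 142 140 133 122 120 121 120 117  74  72
110 118 118 135 140 141 138 134 120 118 119 118 116  75  69  |  111 120 121 137 142 143 140 133 122 120 121 120 118  75  71
104 110 112 134 140 141 138 131 120 118 116 111 108  70  64  |  106 112 114 136 142 143 141 133 122 120 118 113 119  84  65
 27  28  30  47  72 100 119 105  74  52  34  27  26  22  23  |   27  29  31  48  74 101 121 107  76  53  34  27  27  25  23
```

>>> {"fn": "send_rows", "kwargs": {"targets": "0 0 -20 0 255; 0 0 -50 0 255; 10 20 -60 0 255; 25 60 -60 0 255; 40 100 -60 0 255; 55 140 -60 0 255; 70 180 -60 0 255; 85 220 -60 0 255; 100 260 -50 0 255; 112 295 -30 0 255; 118 311 0 0 255; 118 311 40 0 255; 118 311 80 0 255; 118 311 105 0 255; 118 311 105 0 255; 118 311 105 0 255; 118 311 105 0 255"}}

```text
time: 26.42
ee_pos: [0.4559, 0.3531, 0.0587]
tcp_rot: [178.2, -0.1, 173.7]
wrist_force: [-0.1, -0.1, -1.4]
opening: 0.0472
grasp_force: 36.5
```

```bash
python3 - <<'E'
from h import *
T=tool();o=bot.get_obs();print(o["ee_pos"],o["wrist_force"])
t=camera("top");cv2.imwrite("pics/t2.png",t)
# bin interior region in top image, grey map
a=[proj("top",W(x,y,60)) for x in(-65,0) for y in(5,165)];a=np.array(a);print(a.round())
u0,v0=a.min(0).astype(int);u1,v1=a.max(0).astype(int)
g=cv2.cvtColor(t,cv2.COLOR_BGR2GRAY)[v0-3:v1+4,u0:u1+1]
for r in g:print(" ".join("%3d"%x for x in r[::1]))
E
```

```text
[0.45592839 0.35305175 0.0586571 ] [-0.08966452 -0.06660626 -1.38232304]
[[271. 177.]
 [219. 172.]
 [274. 156.]
 [222. 151.]]
 61  38  32  38  41  47  53  57  60  65  67  68  78  81  79  80  81  80  81  83  83  83  84  86  86  86  85  83  84  85  85  85  85  86  85  85  85  84  85  85  85  85  86  85  86  87  87  88  88  87  86  87  88  88  88
 64  39  32  45  48  49  48  82  89  65  53  66  66  54  48  46  45  40  51  68  71  68  79  82  82  82  82  80  81  83  83  83  85  85  85  85  85  85  86  85  85  86  86  86  87  88  88  88  87  86  85  86  88  88  87
 71  39  41  47  48  48  48  81  76  76  70  82  82  80  73  63  55  43  45  81  77  60  61  58  54  52  49  47  52  64  67  67  77  81  80  81  80  82  82  83  84  83  86  87  87  88  87  86  87  86  86  85  87  87  88
 56  36  40  46  48  48  48  70  79  89  87  88  86  85  83  78  70  48  51  81  76  73  81  84  83  78  68  58  48  42  48  46  47  43  41  44  46  57  60  70  71  70  81  83  83  83  83  83  82  85  85  84  87  88  88
 44  35  34  45  48  47  48  74  85  95  88  90  91  89  87  84  84  55  77  78  78  85  85  8
[... 5585 characters left out ...]
  85 101  99 103 105 106 107 112 108 112
104 117 119 118 119 118 119 119 119 119 119 119 120 120 120 119 120 120 110 108 108 108 106  52  24  25  25  23  65  64  60  59 101 111 110 110 111 111 111 110 109 109 109 109 109 109 109 120 122 122 122 122 122 123 100
 70 103 116 118 118 119 119 119 119 119 120 119 120 119 119 119 120 120 110 108 108 109  85  42  25  25  24  26  65  74  73  74 112 121 121 122 121 122 122 122 114 111 112 112 111 111 111 120 123 123 123 123 122 122 123
 72  73 106 120 120 121 121 122 121 121 121 121 121 122 123 122 122 121 112 109 109 109  87  42  24  25  24  27  66  75  75  76 114 123 123 123 123 123 123 123 123 123 124 123 123 123 123 123 124 124 124 123 123 123 123
```

>>> {"fn": "send_rows", "kwargs": {"newtons": 20, "targets": "0 0 15 0 255; 0 0 28 0 255; 0 0 34 0 255; 0 0 38 0 255; 0 0 42 0 255; 0 0 42 0 255"}}

```text
time: 27.22
ee_pos: [0.4554, 0.3539, 0.0155]
tcp_rot: [178.3, -0.1, 173.7]
wrist_force: [-0.6, -0.0, 0.3]
opening: 0.0475
grasp_force: 36.9
```

>>> {"fn": "send_rows", "kwargs": {"targets": "0 0 1 0 255; 0 0 2 0 115; 0 0 2 0 110; 0 0 2 0 105; 0 0 2 0 100; 0 0 2 0 92; 0 0 2 0 80; 0 0 1 0 50; 0 0 0 0 0; 0 0 0 0 0; 0 0 0 0 0; 0 0 -40 0 0; 0 0 -90 0 0; -40 0 -140 0 0; -80 0 -160 0 0; -80 0 -160 0 0; -80 0 -160 0 0"}}

```text
time: 29.35
ee_pos: [0.5342, 0.3401, 0.1738]
tcp_rot: [178.4, -0.2, 173.7]
wrist_force: [-0.3, -0.2, 0.4]
opening: 0.0853
grasp_force: 0.0
```

```bash
python3 - <<'E'
from h import *
o=bot.get_obs();T=tool();print(o["ee_pos"],o["tcp_rot"],o["q"].round(1))
im=camera("wrist");cv2.imwrite("pics/w12.png",im)
# expected: tray corners if upright (centre = grip +47 back)
g=cv2.cvtColor(im,cv2.COLOR_BGR2HSV)
sat=g[...,1]
C=np.array([.502,.345,0])
print("pred centre px",proj("wrist",C,T))
m=((sat<45)&(g[...,2]>70)).astype(np.uint8)
n,l,s,c=cv2.connectedComponentsWithStats(m)
for i in range(1,n):
    if s[i,4]>300:
        r=cv2.minAreaRect(np.argwhere(l==i)[:,::-1].astype(np.float32));print(s[i],r)
E
```

```text
[0.53422842 0.34013062 0.17380903] [178.36006885  -0.24303503 173.69429407] [31.8 15.  15.1 89.3  1.4 38.2]
pred centre px [255.97279052 138.82471941]
[  0   0  67  64 695] ((31.00000762939453, 29.5), (7.77817440032959, 91.2167739868164), 45.0)
[ 234   79   57  142 7336] ((262.0, 149.5), (141.0, 56.0), 90.0)
[482 139  30  99 395] ((496.38287353515625, 187.99818420410156), (28.074695587158203, 98.44110870361328), 0.8951737284660339)
```

```bash
python3 - <<'E'
from h import *
a,b,c,d=[ray("wrist",p,z) for p,z in(((236,79),0),((288,79),0),((234,220),.044),((290,220),.044))]
print(np.round([a,b,c,d],3)); print("len",np.linalg.norm(((a+b-c-d)/2)[:2]),"w",np.linalg.norm((c-d)[:2]),"ctr",(a+b+c+d)/4)
# bench check round the bin: before/after difference in top
p=cv2.imread("pics/top0.png");q=camera("top");cv2.imwrite("pics/t3.png",q)
h0=cv2.cvtColor(p,cv2.COLOR_BGR2HSV);h=cv2.cvtColor(q,cv2.COLOR_BGR2HSV)
m=((h[...,1]<45)&(h[...,2]>60)).astype(np.uint8)
n,l,s,_=cv2.connectedComponentsWithStats(m)
print([tuple(x) for x in s[1:] if 15<x[4]<2000 and 130<x[1]<300])
m=((h0[...,1]<45)&(h0[...,2]>60)).astype(np.uint8)
n,l,s,_=cv2.connectedComponentsWithStats(m)
print([tuple(x) for x in s[1:] if 15<x[4]<2000 and 130<x[1]<300])
# dial
t=W(65,-100,196);print("dial",t,delta(W(65,-100,230),0))
E
```

```text
[[0.442 0.332 0.   ]
 [0.447 0.383 0.   ]
 [0.57  0.315 0.044]
 [0.577 0.369 0.044]]
len 0.1298387383468222 w 0.05452781501443764 ctr [0.50893845 0.34980559 0.022     ]
[(np.int32(378), np.int32(165), np.int32(21), np.int32(21), np.int32(337)), (np.int32(139), np.int32(167), np.int32(13), np.int32(19), np.int32(159)), (np.int32(285), np.int32(183), np.int32(14), np.int32(60), np.int32(325)), (np.int32(192), np.int32(208), np.int32(27), np.int32(17), np.int32(43)), (np.int32(467), np.int32(240), np.int32(27), np.int32(29), np.int32(474)), (np.int32(453), np.int32(249), np.int32(12), np.int32(20), np.int32(108)), (np.int32(475), np.int32(264), np.int32(37), np.int32(25), np.int32(439)), (np.int32(466), np.int32(277), np.int32(5), np.int32(10), np.int32(20)), (np.int32(483), np.int32(287), np.int32(29), np.int32(45), np.int32(523)), (np.int32(233), np.int32(298), np.int32(61), np.int32(36), np.int32(475))]
[(np.int32(134), np.int32(157), np.int32(22), np.int32(44), np.int32(551)), (np.int32(378), np.int32(165), np.int32(21), np.int32(21), np.int32(338)), (np.int32(285), np.int32(183), np.int32(14), np.int32(60), np.int32(310)), (np.int32(192), np.int32(208), np.int32(27), np.int32(17), np.int32(43)), (np.int32(481), np.int32(252), np.int32(13), np.int32(16), np.int32(67)), (np.int32(476), np.int32(264), np.int32(36), np.int32(25), np.int32(422)), (np.int32(467), np.int32(277), np.int32(4), np.int32(10), np.int32(19)), (np.int32(484), np.int32(287), np.int32(28), np.int32(21), np.int32(232)), (np.int32(216), np.int32(291), np.int32(20), np.int32(25), np.int32(176))]
dial [ 0.61600556 -0.16734096  0.196     ] (array([-137. , -493.8,  -70.8]), np.float64(173.7))
```

The tray is upright (130 mm long in the image, flat), there are no stray nuts on the bench and the bystanders haven't moved. Next I check the bin from above, then go to the dial.

```bash
python3 - <<'E'
from h import *
print(delta(W(-30,85,260),173.7),delta(W(65,-100,245),248.9))
E
```

```text
(array([ -41.3, -308.3,  -95.1]), np.float64(0.0)) (array([-136.9, -493.4,  -85.8]), np.float64(-75.2))
```

>>> {"fn": "send_rows", "kwargs": {"targets": "0 0 -60 0 0; -10 -60 -90 0 0; -20 -120 -95 0 0; -30 -180 -95 0 0; -40 -240 -95 0 0; -41 -300 -95 0 0; -41 -308 -95 0 0; -41 -308 -95 0 0; -41 -308 -95 0 0"}}

```text
time: 30.58
ee_pos: [0.5415, 0.0284, 0.2604]
tcp_rot: [178.3, -0.2, 173.8]
wrist_force: [-0.0, 0.7, -0.2]
opening: 0.0854
grasp_force: 0.0
```

```bash
python3 - <<'E'
from h import *
T=tool();im=camera("wrist");cv2.imwrite("pics/w13.png",im)
c=np.array([proj("wrist",W(x,y,z),T) for x,y,z in((-65,2,117),(-65,168,117),(0,2,60),(0,168,60),(-15,85,40))]);print(c.round())
g=cv2.cvtColor(im,cv2.COLOR_BGR2GRAY)
ci=cv2.HoughCircles(cv2.medianBlur(g,3),cv2.HOUGH_GRADIENT,1,10,param1=80,param2=11,minRadius=6,maxRadius=14)
u0,v0=c.min(0).astype(int);u1,v1=c.max(0).astype(int)
if ci is not None:print([tuple(x) for x in ci[0].round() if u0<x[0]<u1 and v0<x[1]<v1])
G=cv2.resize(g[v0:v1,u0:u1],None,fx=.33,fy=.33,interpolation=cv2.INTER_AREA)
for r in G:print("".join(" .:-=+*#%@"[min(9,max(0,int(x-30)//18))] for x in r))
E
```

```text
[[164. 142.]
 [341. 141.]
 [182. 189.]
 [323. 187.]
 [253. 171.]]
[(np.float32(244.0), np.float32(184.0), np.float32(12.0)), (np.float32(266.0), np.float32(180.0), np.float32(10.0)), (np.float32(298.0), np.float32(186.0), np.float32(10.0))]
=============+#########################********************
+=============*########################********************
+=------------=+++++=======================================
++=:----------==========================-----============-=
++=::----------=========================================-:=
++-:::---------========================----------======-::-
++-::::--------=================------------------===--:::-
++-:.::::------========--------==--------------=====--:::::
+=-:.:::::-----=========------------------=--=======-::::::
+=-...:::::----=========--------==------------=====-:::::::
+=-....:::::---==========--==--=++==------------=--::::::::
+=:.....:::::---===============-***++=+=----------:::::::::
-=:.....:::::---=========+++==+=#*#*****++==--=--::::::::::
:=:......:-----=+++++++++*##*+*+######*****++=+=---:...::::
-=:......:-----+#######**#%#*+*=*######**#*****+=--:...::::
-=:......:-----+#######**#%#*+*==+*###+=****#***=--:....:::
```

>>> {"fn": "send_rows", "kwargs": {"targets": "-24 -46 3 -10 0; -48 -92 6 -20 0; -72 -140 9 -30 0; -96 -185 9 -40 0; -96 -185 9 -50 0; -96 -185 9 -60 0; -96 -185 9 -70 0; -96 -185 9 -75 0; -96 -185 9 -75 0; -96 -185 9 -75 0"}}

```text
time: 31.88
ee_pos: [0.6171, -0.1663, 0.2456]
tcp_rot: [179.4, 1.6, -111.4]
wrist_force: [-0.6, -1.1, 0.8]
opening: 0.0854
grasp_force: 0.0
```

```bash
python3 - <<'E'
from h import *
T=tool();o=bot.get_obs();print(o["ee_pos"],o["tcp_rot"],o["q"].round(1));np.save("T5.npy",T)
im=camera("wrist");cv2.imwrite("pics/w14.png",im)
D=W(65,-100,0)
pred=proj("wrist",D+[0,0,.196],T);print("pred axis",pred)
# rectify to a top-down patch at z=.196, tumbler axes, 1 px/mm
N=80;H=[];P=[]
for x,y in((-40,-40),(40,-40),(40,40),(-40,40)):
    P.append(proj("wrist",W(65+x,-100+y,196),T));H.append((40-y,40-x))
M=cv2.getPerspectiveTransform(np.float32(P),np.float32(H))
r=cv2.warpPerspective(im,M,(N,N));cv2.imwrite("pics/dial.png",r)
g=cv2.cvtColor(r,cv2.COLOR_BGR2GRAY)
for q in g[::2,::1]:print("".join(" .:-=+*#%@"[min(9,int(x)//24)] for x in q))
E
```

```text
[ 0.61708646 -0.16628444  0.24562547] [ 179.38741076    1.58758744 -111.35189059] [-15.8  18.9  27.9  99.5   1.6 -84.5]
pred axis [259.3857159  210.84077234]
*****************************************************++=========================
*******************************************************+========================
*******************************************************+========================
*********************************************************+====+***+=============
*******************************************####***********++==+*#*+=============
*******************************************#%%%*+*********+==+****==============
********************************************#%%#**********===+***+==============
********************************************#%%%**********+=+***+===============
*********************************************#*****####*++===+++================
*********************************************#####%%%%##*****++===============+*
****************************#%%%#***********++==--:::::::--=+*****++========+***
*****************************#%%%#******=-:::::::::
[... 1597 characters left out ...]
*****#*+-::.............................:-+***+=====
**********************************###+-:.........................:-=+****+======
*************************************###*=:::................::-+*****+=========
***************************************###*++==----:::--===++******+============
******************************************+++*****************+++===============
******************************************+======++++++++++=====================
******************************************+=====================================
*****************************************+======================================
****************************************++======================================
```

The white line points left at about 75° from the tumbler's x axis, so the dial is in position 0. The centre is within about 1 mm. I'll descend and grip.

```bash
python3 -c "
from h import *
print(delta(W(65,-99,169),248.9))"
```

```text
(array([ 2.3,  0.1, 76.7]), np.float64(-360.2))
```

>>> {"fn": "send_rows", "kwargs": {"newtons": 50, "targets": "1 0 30 0 0; 2 0 60 0 0; 2 0 75 0 0; 2 0 76 0 0; 2 0 76 0 0; 2 0 76 0 255; 2 0 76 0 255; 2 0 76 0 255; 2 0 76 0 255; 2 0 76 0 255; 2 0 76 0 255; 2 0 76 0 255"}}

```text
time: 33.42
ee_pos: [0.616, -0.1666, 0.17]
tcp_rot: [179.4, 1.6, -111.3]
wrist_force: [-3.8, 1.3, 3.7]
opening: 0.0129
grasp_force: 50.6
```

>>> {"fn": "send_rows", "kwargs": {"targets": "0 0 0 8 255; 0 0 0 16 255; 0 0 0 24 255; 0 0 0 32 255; 0 0 0 40 255; 0 0 0 48 255; 0 0 0 56 255; 0 0 0 64 255; 0 0 0 72 255; 0 0 0 80 255; 0 0 0 88 255; 0 0 0 96 255; 0 0 0 104 255; 0 0 0 112 255; 0 0 0 120 255; 0 0 0 120 255; 0 0 0 120 255; 0 0 0 120 255"}}

```text
time: 35.67
ee_pos: [0.6156, -0.1648, 0.17]
tcp_rot: [178.9, -1.5, 128.8]
wrist_force: [-5.2, 10.6, 6.2]
opening: 0.0129
grasp_force: 50.9
```

Now I'll open, rise and check the dial.

>>> {"fn": "send_rows", "kwargs": {"targets": "0 0 0 120 255; 0 0 0 0 100; 0 0 0 0 0; 0 0 0 0 0; 0 0 0 0 0; 0 0 -30 0 0; 0 0 -60 0 0; 0 0 -76 0 0; 0 0 -76 0 0; 0 0 -76 0 0"}}

```text
time: 36.92
ee_pos: [0.616, -0.1689, 0.2447]
tcp_rot: [179.0, -1.4, 128.7]
wrist_force: [0.8, 0.8, -0.8]
opening: 0.0854
grasp_force: 0.0
```

```bash
python3 - <<'E'
from h import *
T=tool();o=bot.get_obs();print(o["ee_pos"],o["tcp_rot"],o["q"].round(1))
im=camera("wrist");cv2.imwrite("pics/w15.png",im)
H=[];P=[]
for x,y in((-40,-40),(40,-40),(40,40),(-40,40)):
    P.append(proj("wrist",W(65+x,-100+y,196),T));H.append((40-y,40-x))
M=cv2.getPerspectiveTransform(np.float32(P),np.float32(H))
g=cv2.cvtColor(cv2.warpPerspective(im,M,(80,80)),cv2.COLOR_BGR2GRAY)
for q in g[::2,::1]:print("".join(" .:-=+*#%@"[min(9,int(x)//24)] for x in q))
E
```

```text
[ 0.61595943 -0.1689207   0.24471331] [178.96046619  -1.36256935 128.68504218] [-16.1  18.8  27.8  99.5   1.6  35.3]
*********+======================================================================
********++======+++**+==========================================================
**********+====+*******+========================================================
************+++**********+++====================================================
*****************************+==================================================
*****************************+==================================================
+*+***************************++=====+++========================================
**++++************##************+===+**+========================================
++++++++*********#%%#************++=+**+========================================
++++++++++***+***#%%##***********+=+**+=========================================
+++++++++++++++++*#%%#**********+==+**+=========--::--==========================
++++++++++++++++++*###*********+===+++========-:....-=+****+====================
+++**++++++
[... 1556 characters left out ...]
......................:=++==========================
++++####*-:::....................................-=++===========================
+++++*####+::::................................:-+++============================
++++++*##%#*=:::::............................-+*+==============================
++++++++*#####+-:::........................:-=+++===============================
++++++++++*##%##*+:....................::-======================================
+++++++++++++*####+==--:::......:::--=======---=================================
++++++++++++++++**+=++++=======++++======------=================================
++++++++++++++++=-----=============-------------================================
```

The dial's white line points 45° towards -y, which is position 4, and it rests there. The job can be handed in.

```bash
python3 -c "
from workcell import ticket
print(ticket.job_done())"
```

```text
the job is handed in; nothing more can be done
None
```

I handed the job in at about 37 s: the bin was tipped out to its stop, all four nuts poured in (inferred from the tray's empty weight and no strays on the bench; only three clearly visible in the bin), the dial rests at position 4, the tray stands upright on the bench, and the other items were unmoved.

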